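Seat a rubber heel in its jig and swing the keeper arm shut

ROBOT

A 6-joint arm with a two-finger parallel gripper is mounted at the origin on a cart in front of the work surface, level with it; the furniture and walls round the work are solid. World frame = base frame: x ahead of the robot, y to its left, z up, the work surface at z = 0. Lengths are in m, angles in rad, forces in N, time in s.
With the tool pointing down it reaches from about 0.4 to 0.825 m from the base axis. Payload 7 kg.
Tool frame: the origin (TCP) lies at the very end of the fingers, on their centre line; the grasp point (between the pads) lies 19 mm behind it; x points along the fingers, z is the direction in which the jaws open and shut, and the axes are right-handed (so a half turn about x gives the same grasp; the last joint's range is limited). The gripper opens to 88 mm and grips with 3 to 60 N. Pads are 19 mm wide; open, the fingers measure 130 mm over their backs; the gripper's body (78 mm by 193 mm) begins 47 mm behind the grasp point.
Start: joints at [-1.062, 0.359, 0.012, 0, -1.224, -0.288], TCP at [0.148, -0.659, 0.227] pointing down, gripper open.
Joint ranges: [-3.07, 3.07], [-1.43, 2.12], [-1.02, 1.25], [-3.03, 1.67], [-3.05, -0], [-3.03, 3.03]. Speed limits (rad/s): [2.39, 2.39, 3.01, 3.14, 3.14, 3.14].

INTERFACE

Orientations are given as a unit quaternion [x, y, z, w].
In Python, from bench import arm, effector, capture, camera_info, job_done gives the robot as it stands. The module is installed in compiled form; this text tells all that it offers. Calls block until the motion is done:
- arm.move_to(position, orientation): joint-space move of the TCP to a pose.
- arm.servo_line(position, rate=0.15, rotation=None, f_stop=None): straight line of the TCP; rotation=None keeps the orientation; rate is the mean speed in m/s. With f_stop (N) it stops when the force on the tool has changed by that much, and returns True; else False.
- arm.set_joints(angles): joint-space move.
- effector.open_gripper() and effector.clamp(strength=None): open the fingers fully, or close them until they stop; strength is the grip in N (None keeps the last).
- arm.sleep(seconds).
- arm.ik(position, orientation): joint angles nearest the present ones, or None.
- arm.sense(): the state.
- capture(name): name is "side" or "top" or "wrist"; returns the picture (420x560x3 uint8, red, green, blue); there is no depth.
- camera_info(name): a dict with "vertical_fov" (degrees; the focal length in pixels is half the picture's height over the tangent of half this angle, whatever the lens; pixels are square), "cx", "cy" (the principal point, pixels), "rvec" (rotation vector, rad) and "tvec" (3), from world to camera coordinates, as OpenCV has them. Camera axes: x right, y down, z forward; pixel columns grow to the right and rows downward; lengths in m; the calibration is good to about 2 mm. A picture is of the moment at which its call begins: read the wrist's pose just before it. camera_info takes no time and is no camera call; for the wrist camera it gives the pose at the moment of the call.
A pose or a line that the arm cannot do raises arm.Unreachable and nothing moves.
- job_done(): hands the job in, once; it reports no verdict.
The state is a dict: "clock": time; "qpos": joint angles; "joint_vel": joint speeds; "joint_efforts": joint torques, N m; "eef_pos": TCP position; "tcp_rot": TCP orientation; "force": force on the tool from outside, world axes, zero at the start; "moment": the same for the moment, N m; "width": opening from 0.0 (shut) to 1.0 (fully open).
Only numpy, scipy, OpenCV 4.12 (cv2) and the standard library are available. Lean on these libraries where they do the work, as an engineer would, in place of code of your own. Each camera call takes 0.05 s, during which the arm holds its last target.

TASK

With a fingertip, push the black rubber heel along the bed of the jig until it sits fully home against the aluminium end stop. Then push the red keeper arm round with one finger until it lies fully shut across the bed behind the heel. Only push: never lift the heel off the bed, and leave the spool, the polish tin and the brass weight where they stand.

Things in the scene. Friction and masses are not known exactly. Their poses are not given: they have to be found in the camera images.
- jig: Heel jig fixed to the bench. Origin on the bench surface; z up, x the way the heel is pushed home, y to the left of x. Plywood bed: x -100 to +92 mm, y -80 to +80 mm, top at z = 10 mm. Aluminium end stop: face at x = 75 mm, 16 mm high over the bed. Side guides: x = 0 to the stop, 10 mm high over the bed, inner faces at y = -41 and +41 mm.
- home (a point): Point of the jig (38.5, 0, 14.5 mm in its frame) where the heel's centre lies when the heel is fully home, touching the end stop.
- heel_centre (a point): Centre, half-way up, of the loose black rubber heel, 74 x 74 x 9 mm, 20 to 40 g. It lies flat on the bed, front end between the side guides, 30 to 50 mm short of home, up to 4 degrees skew. Its rear edge is about 36 mm from the centre against the jig's x. It slides easily.
- pivot (a point): The vertical pivot of the keeper arm, on the jig at (-10, -56 mm); the point is at the height of the arm's top, 32 mm over the bench.
- keeper_mid (a point): Point inside the red keeper arm, 70 mm from the pivot, half-way up it (21.5 mm over the bench). The arm is a straight bar 14 mm wide, its round end (20 mm across) reaching 122 mm from the pivot; it spans 12 to 31 mm over the bench, so 2 to 21 mm over the bed.
- keeper (a joint): Arm angle, rad. 0: wide open, pointing backwards (jig -x) and 20 degrees out to the right (-y). Grows clockwise seen from above; 0.35: straight backwards; 1.920: fully shut at its stop, pointing to jig +y behind a seated heel. Starts at 0 to 0.35. Push its outer (right, then rear) side; it stays where left, resisting about 1 N at 70 mm. A heel not home blocks it.
- spool_centre (a point): Centre of a loose wooden spool of pale thread, 42 mm across, 55 mm high, standing to the right of the jig; leave alone.
- tin_centre (a point): Centre of a loose flat brown polish tin, 73 x 79 x 22 mm, to the left of the jig; leave alone.
- weight_centre (a point): Centre of a loose round brass weight, 56 mm across, 54 mm high, behind the end stop; leave alone.
There are look-alikes about, which are no part of the job. Leave any green look-alike of the part that bears heel_centre alone.

How it is judged:
On the way, in this order (a step that is already met when the one before it is completed fails the run):
1. the heel is home against the end stop while the keeper arm is still open (x of heel_centre in the frame of jig above 0.0345 m and value of joint keeper below 0.7 rad), for 0.2 s.
2. the keeper arm is fully shut behind the heel (value of joint keeper above 1.83 rad), for 0.2 s.
At the end, for the whole second after the job is handed in: the heel lies flat on the bed within 4 mm of the end stop and within 8 mm of its home point, at rest, and the keeper arm is within 0.09 rad of fully shut (x of heel_centre in the frame of jig above 0.0345 m and horizontal distance between heel_centre and home below 0.008 m and height (world z) of heel_centre below 0.0175 m and value of joint keeper above 1.83 rad and linear speed of heel below 0.01 m/s); the robot touches nothing.
It fails at once if the heel is lifted or tipped off the bed (height (world z) of heel_centre above 0.022 m or angle between heel_centre's own z axis and vertical above 0.2 rad).
It fails at once if the spool is disturbed (distance of spool_centre from where it was at the start of the episode above 0.015 m).
It fails at once if the tin is disturbed (distance of tin_centre from where it was at the start of the episode above 0.015 m).
It fails at once if the brass weight is disturbed (distance of weight_centre from where it was at the start of the episode above 0.015 m).
It also fails if it takes over 51 s, if anything falls off the work surface, if the arm or the gripper's body presses on something with over 40 N, if the wrist force passes 120 N, or if a joint passes its speed limit or range.

## Working session

There is one attempt and no reset: what is moved stays moved. The work goes in short steps, each a Python script; the robot and the scene stay as the last script left them, time stands still between calls to the robot, and variables do not carry over. Pictures are saved under pics/ and viewed, and the job is handed in when it is done.

```bash
mkdir -p pics; ls; python3 - <<'E'
from bench import arm, effector, capture, camera_info
import cv2
for n in ("side","top","wrist"):
    im=capture(n); cv2.imwrite(f"pics/{n}0.png",im[:,:,::-1]); print(n,camera_info(n))
s=arm.sense(); print(s)
E
```

```text
pics
side {'vertical_fov': 49.47526106916093, 'cx': 271.6681043582269, 'cy': 206.40057188246314, 'rvec': array([ 2.06932761, -0.35386775,  0.20315718]), 'tvec': array([-0.65549887, -0.03838653,  1.05072235])}
top {'vertical_fov': 52.30230329608111, 'cx': 277.0643807243516, 'cy': 207.08526138684317, 'rvec': array([ 2.12300932, -2.12912772,  0.10773173]), 'tvec': array([-0.35870627,  0.56635144,  0.82708422])}
wrist {'vertical_fov': 61.64595070584484, 'cx': 272.4623817621895, 'cy': 202.29724615344352, 'rvec': array([-1.84213315, -2.30074396, -0.33028674]), 'tvec': array([ 0.67266334, -0.03563656,  0.39192461])}
{'clock': 0.15, 'qpos': array([-1.06189490e+00,  3.59215874e-01,  1.12789038e-02, -2.53790338e-04,
       -1.22410692e+00, -2.88105939e-01]), 'joint_vel': array([-0.00142626, -0.00149479,  0.00258169,  0.00116731, -0.00226865,
        0.00068412]), 'joint_efforts': array([-1.77379799e-03, -5.83278179e+01,  2.93290579e+01,  7.00126201e+00,
        8.80191423e-03, -1.24841490e-04]), 'eef_pos': array([ 0.14772544, -0.65825842,  0.22584643]), 'tcp_rot': array([-0.55164715,  0.44164856,  0.55240044,  0.44213768]), 'force': array([-0.69541185, -0.02462352, -0.92825139]), 'moment': array([ 0.04027098, -0.05331751, -0.02963834]), 'width': 1.002130120092369}
```

View pics/top0.png

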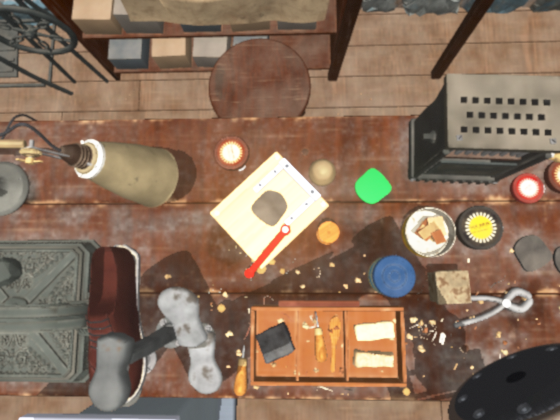

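View pics/side0.png

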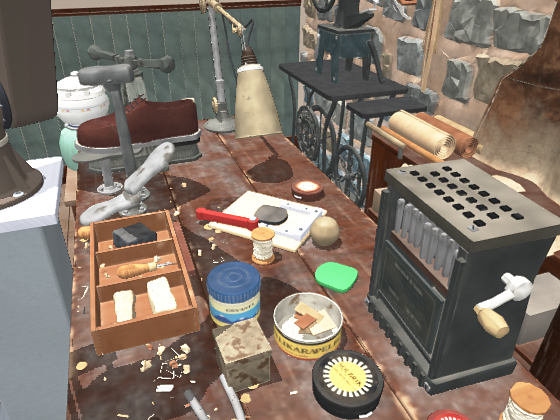

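View pics/wrist0.png

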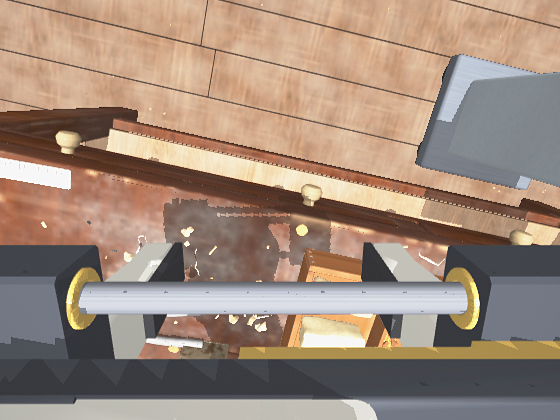

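Top view: the jig is at about (270,210), with the stop side towards the brass weight at (321,172). The tin is at (231,153), the spool at (328,232), the keeper pivot at (286,230) and the keeper tip at (250,273).

Things that could be taken for the heel:
- dark piece on the jig bed (268,207)
- green one (373,186)
- black block in the tray (273,342)
- dark piece far right (532,252)

The one on the bed fits the description. I'll check it in a close crop.

```bash
cat > h.py <<'E'
import numpy as np, cv2
from bench import arm, effector, capture, camera_info, job_done
def cam(n):
    c=camera_info(n); f=210/np.tan(np.radians(c['vertical_fov']/2))
    R=cv2.Rodrigues(np.array(c['rvec']))[0]; K=np.array([[f,0,c['cx']],[0,f,c['cy']],[0,0,1]])
    return K,R,np.array(c['tvec'])
def ray(c,uv,z):
    K,R,t=c; uv=np.atleast_2d(np.array(uv,float))
    d=(R.T@np.linalg.inv(K)@np.c_[uv,np.ones(len(uv))].T).T; o=-R.T@t
    return o+d*((z-o[2])/d[:,2])[:,None]
def proj(c,P):
    K,R,t=c; p=(K@(R@np.atleast_2d(P).T+t[:,None])).T; return p[:,:2]/p[:,2:]
def crop(im,x0,y0,x1,y1,s,name):
    a=cv2.resize(im[y0:y1,x0:x1],None,fx=s,fy=s,interpolation=cv2.INTER_CUBIC); cv2.imwrite(name,a[:,:,::-1])
E
python3 - <<'E'
from h import *
im=cv2.imread('pics/top0.png')[:,:,::-1]
crop(im,200,130,350,290,3.7,'pics/topc.png')
im=cv2.imread('pics/side0.png')[:,:,::-1]
crop(im,180,165,360,275,4,'pics/sidec.png')
c=cam('top'); print(ray(c,[[268,207],[286,230],[250,273],[321,172],[328,232],[231,153]],0.015).round(3))
E
```

```text
[[ 0.568 -0.341  0.015]
 [ 0.521 -0.378  0.015]
 [ 0.434 -0.305  0.015]
 [ 0.641 -0.451  0.015]
 [ 0.516 -0.463  0.015]
 [ 0.683 -0.263  0.015]]
```

View pics/topc.png

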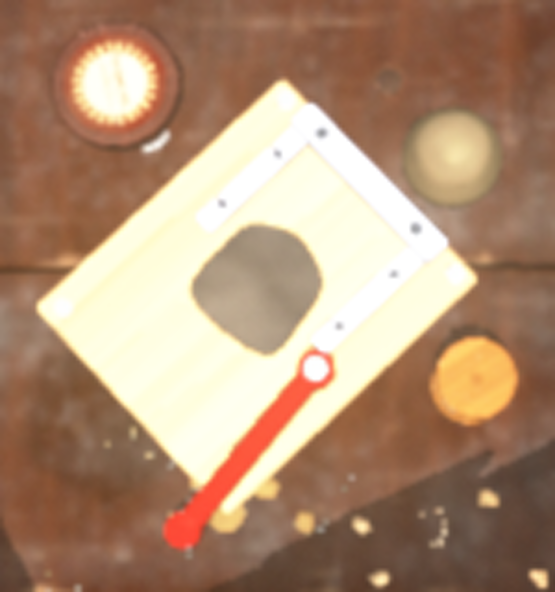

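View pics/sidec.png

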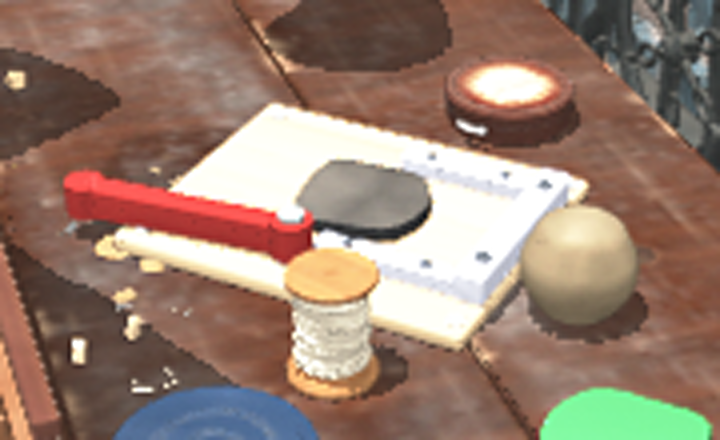

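The crop confirms it. The heel is a dark D-shaped pad on the bed, straight rear edge to the lower left, centre near top px (269,208). The keeper is red, with its white pivot at crop (315,368). Next I'll measure by masks.

```bash
cat > meas.py <<'E'
from h import *
def big(m,x0,y0,x1,y1):
    q=np.zeros_like(m); q[y0:y1,x0:x1]=m[y0:y1,x0:x1]
    cs,_=cv2.findContours(q,cv2.RETR_EXTERNAL,cv2.CHAIN_APPROX_NONE); return max(cs,key=cv2.contourArea)
def fitrig(A,B):
    a=A-A.mean(0); b=B-B.mean(0)
    th=np.arctan2((a[:,0]*b[:,1]-a[:,1]*b[:,0]).sum(),(a*b).sum())
    R=np.array([[np.cos(th),-np.sin(th)],[np.sin(th),np.cos(th)]]); return R,B.mean(0)-R@A.mean(0),th
E
python3 - <<'E'
from meas import *
im=cv2.imread('pics/top0.png'); hsv=cv2.cvtColor(im,cv2.COLOR_BGR2HSV); c=cam('top')
bed=((hsv[...,2]>215)&(hsv[...,1]<75)).astype(np.uint8)*255
cb=big(bed,205,145,335,270); 
cr=ray(c,cb[:,0,:],0.010)[:,:2].astype(np.float32)
rect=cv2.minAreaRect(cr); print('bed rect',rect); print(cv2.boxPoints(rect).round(4))
red=((hsv[...,1]>150)&(hsv[...,2]>130)&((hsv[...,0]<8)|(hsv[...,0]>172))).astype(np.uint8)*255
ck=big(red,235,220,300,285); P=ray(c,ck[:,0,:],0.031)[:,:2].astype(np.float32)
print('keeper rect',cv2.minAreaRect(P),cv2.boxPoints(cv2.minAreaRect(P)).round(4))
# white pivot
w=((hsv[...,2]>200)&(hsv[...,1]<60)).astype(np.uint8)*255
q=w.copy();m=np.zeros_like(w);m[225:235,280:291]=255;q&=m
ys,xs=np.nonzero(q);print('pivot px',xs.mean(),ys.mean(),len(xs),ray(c,[xs.mean(),ys.mean()],.032))
dk=((hsv[...,2]<170)&(hsv[...,1]<90)).astype(np.uint8)*255
ch=big(dk,245,185,295,232);P=ray(c,ch[:,0,:],0.019)[:,:2].astype(np.float32)
print('heel rect',cv2.minAreaRect(P),cv2.boxPoints(cv2.minAreaRect(P)).round(4),cv2.contourArea(ch))
o=im.copy();cv2.drawContours(o,[cb],-1,(255,0,0),1);cv2.drawContours(o,[ck],-1,(0,255,0),1);cv2.drawContours(o,[ch],-1,(0,0,255),1)
crop(o[:,:,::-1],200,130,350,290,3.7,'pics/topm.png')
E
```

```text
bed rect ((0.5662022233009338, -0.34274038672447205), (0.15818622708320618, 0.19373950362205505), 43.184173583984375)
[[ 0.4422 -0.3262]
 [ 0.5748 -0.4675]
 [ 0.6902 -0.3592]
 [ 0.5576 -0.218 ]]
keeper rect ((0.47379639744758606, -0.3403960168361664), (0.02002669684588909, 0.1260281503200531), 47.94724655151367) [[ 0.4203 -0.3056]
 [ 0.5139 -0.39  ]
 [ 0.5273 -0.3752]
 [ 0.4337 -0.2908]]
pivot px 285.14285714285717 229.0952380952381 42 [[ 0.52096034 -0.37644796  0.032     ]]
heel rect ((0.5784844160079956, -0.3539663851261139), (0.057295557111501694, 0.036458708345890045), 47.84124755859375) [[ 0.5457 -0.363 ]
 [ 0.5728 -0.3874]
 [ 0.6112 -0.345 ]
 [ 0.5842 -0.3205]] 297.0
```

View pics/topm.png

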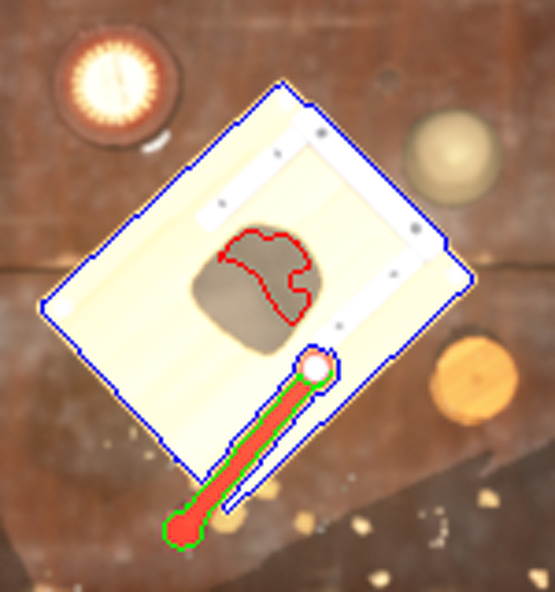

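Bed rectangle 158×194 mm against 160×192 given, and the pivot predicted from the bed agrees with the measured one to under 1 mm. The heel mask needs fixing, because it only caught part of the pad.

```bash
cat >> meas.py <<'E'
TH=np.radians(-46.82); EX=np.array([np.cos(TH),np.sin(TH)]); EY=np.array([-EX[1],EX[0]]); O=np.array([.5689,-.3456])
def w2j(p): d=np.atleast_2d(p)[:,:2]-O; return np.c_[d@EX,d@EY]
def j2w(x,y,z): return np.r_[O+x*EX+y*EY,z]
def heel(im,c,ret=False):
    hsv=cv2.cvtColor(im,cv2.COLOR_RGB2HSV)
    dk=((hsv[...,2]<205)&(hsv[...,1]<120)).astype(np.uint8)*255
    ok=np.zeros_like(dk); pts=proj(c,np.array([j2w(x,y,.019) for x,y in((-98,-40),(73,-40),(73,70),(-98,70))for x,y in[(x/1e3,y/1e3)]]))
    cv2.fillPoly(ok,[pts.astype(np.int32)],255); dk&=ok
    cs,_=cv2.findContours(dk,cv2.RETR_EXTERNAL,cv2.CHAIN_APPROX_NONE); return max(cs,key=cv2.contourArea)
E
python3 - <<'E'
from meas import *
im=cv2.imread('pics/top0.png')[:,:,::-1].copy(); c=cam('top')
ch=heel(im,c);J=w2j(ray(c,ch[:,0,:],.019)).astype(np.float32)*1e3
print('min/max',J.min(0),J.max(0),cv2.contourArea(J),cv2.minAreaRect(J))
M=cv2.moments(J);print('centroid',M['m10']/M['m00'],M['m01']/M['m00'])
# rear edge
r=J[(J[:,0]<J[:,0].min()+8)];print(r.round(1).tolist())
cv2.drawContours(im,[ch],-1,(255,0,0),1)
for n,p in dict(home=j2w(.0385,0,.0145),piv=j2w(-.01,-.056,.032),st=j2w(.075,.041,.026),st2=j2w(.075,-.041,.026)).items():
    q=proj(c,p)[0];print(n,p.round(4),q.round(1));cv2.circle(im,tuple(q.round().astype(int)),1,(0,0,255),-1)
crop(im,200,130,350,290,3.7,'pics/topm2.png')
for n,px,z in(('weight',[321,172],.054),('spool',[328,232],.055),('tin',[231,153],.022)):print(n,ray(c,px,z),w2j(ray(c,px,z)))
E
```

```text
min/max [-32.038303 -31.828053] [32.265385 30.437569] 3237.0458124296474 ((0.4692840576171875, 0.310821533203125), (64.1258316040039, 60.68940734863281), 8.009321212768555)
centroid -1.6293669595054658 0.007714548301325493
[[-26.5, 26.299999237060547], [-27.899999618530273, 24.799999237060547], [-29.299999237060547, 23.299999237060547], [-30.700000762939453, 21.700000762939453], [-30.600000381469727, 18.799999237060547], [-32.0, 17.299999237060547], [-31.899999618530273, 14.399999618530273], [-31.899999618530273, 11.399999618530273], [-31.799999237060547, 8.5], [-31.700000762939453, 5.599999904632568], [-31.600000381469727, 2.700000047683716], [-31.5, -0.30000001192092896], [-31.399999618530273, -3.200000047683716], [-29.899999618530273, -4.599999904632568], [-29.799999237060547, -7.5], [-29.799999237060547, -10.399999618530273], [-29.700000762939453, -13.300000190734863], [-29.600000381469727, -16.200000762939453], [-28.100000381469727, -17.600000381469727], [-28.0, -20.5], [-26.5, -21.899999618530273], [-26.399999618530273, -24.799999237060547], [-25.0, -26.200000762939453], [-24.899999618530273, -29.100000381469727]]
home [ 0.5952 -0.3737  0.0145] [283.9 194. ]
piv [ 0.5212 -0.3766  0.032 ] [285.2 229. ]
st [ 0.6501 -0.3722  0.026 ] [283.  166.7]
st2 [ 0.5903 -0.4283  0.026 ] [310.7 195.2]
weight [[ 0.6318391  -0.44815565  0.054     ]] [[ 0.11785311 -0.02428241]]
spool [[ 0.51286351 -0.45986033  0.055     ]] [[ 0.04497414 -0.11904973]]
tin [[ 0.68154216 -0.26363293  0.022     ]] [[0.01730919 0.13822898]]
```

View pics/topm2.png

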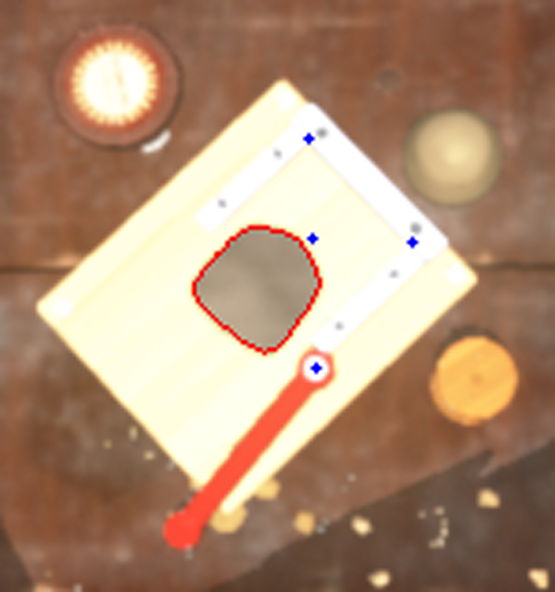

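The bed and the home point, the stop corners and the pivot all overlay well. The heel blob spans only ~66×64 mm against 74 mm, which may be a bevelled top or bloom. A closer wrist view will settle where the rear edge is. First I'll check the tall last stand near the arm's path by triangulation, and the IK for the poses I need.

```bash
python3 - <<'E'
from meas import *
from scipy.spatial.transform import Rotation as Ro
a=cam('top');b=cam('side')
def tri(p,q):
    P=[K@np.c_[R,t] for K,R,t in(a,b)]
    X=cv2.triangulatePoints(P[0],P[1],np.array(p,float),np.array(q,float))[:,0];X=X[:3]/X[3]
    return X.round(3),np.linalg.norm(proj(a,X)[0]-p).round(1),np.linalg.norm(proj(b,X)[0]-q).round(1)
for p,q in(([110,385],[95,75]),([105,390],[85,75]),([180,300],[165,155]),([205,375],[90,215]),([180,345],[150,170]),([110,400],[125,50])): print(p,q,tri(p,q))
print('cams',-a[1].T@a[2],-b[1].T@b[2])
s=arm.sense();R0=Ro.from_quat(s['tcp_rot']).as_matrix();print(R0.round(3))
def q(phi): # jaw axis along world angle phi, x down
    z=np.array([np.cos(phi),np.sin(phi),0]);x=np.array([0,0,-1.]);y=np.cross(z,x);return Ro.from_matrix(np.c_[x,y,z]).as_quat()
for name,p in dict(rear=j2w(-.07,0,.2),low=j2w(-.07,0,.0125),home=j2w(-.007,0,.0125),k0=j2w(-.1,-.1,.02),k1=j2w(-.03,.03,.02)).items():
  for d in(0,-45,-90,45,90,180):
    k=arm.ik(p,q(TH+np.pi/2+np.radians(d)));print(name,d,None if k is None else np.round(k,2))
E
```

```text
[110, 385] [95, 75] (array([ 0.283, -0.138,  0.271]), np.float64(0.4), np.float64(0.3))
[105, 390] [85, 75] (array([ 0.27 , -0.131,  0.27 ]), np.float64(4.2), np.float64(2.7))
[180, 300] [165, 155] (array([ 0.389, -0.189,  0.108]), np.float64(1.4), np.float64(1.1))
[205, 375] [90, 215] (array([ 0.229, -0.217,  0.009]), np.float64(3.1), np.float64(2.7))
[180, 345] [150, 170] (array([ 0.333, -0.19 ,  0.085]), np.float64(15.8), np.float64(12.4))
[110, 400] [125, 50] (array([ 0.314, -0.166,  0.327]), np.float64(29.6), np.float64(18.4))
cams [ 0.44134207 -0.39739307  0.8836223 ] [ 0.31044724 -1.09483924  0.4900197 ]
[[-0.    -0.976 -0.219]
 [ 0.001 -0.219  0.976]
 [-1.     0.     0.001]]
rear 0 [-0.19  0.25 -0.2   0.   -1.12 -2.2 ]
rear -45 [-0.19  0.25 -0.2   0.   -1.12 -2.99]
rear -90 [-0.19  0.25 -0.2   0.   -1.12  2.51]
rear 45 [-0.19  0.25 -0.2   0.   -1.12 -1.41]
rear 90 [-0.19  0.25 -0.2   0.   -1.12 -0.63]
rear 180 [-0.19  0.25 -0.2   0.   -1.12  0.94]
low 0 [-0.19  0.45 -0.4  -0.   -0.72 -2.2 ]
low -45 [-0.19  0.45 -0.4   0.   -0.72 -2.99]
low -90 [-0.19  0.45 -0.4   0.   -0.72  
[... 251 characters left out ...]
0.53 -0.26  0.   -0.78  2.57]
home 45 [-0.25  0.53 -0.26  0.   -0.78 -1.35]
home 90 [-0.25  0.53 -0.26  0.   -0.78 -0.57]
home 180 [-0.25  0.53 -0.26  0.   -0.78  1.  ]
k0 0 [-0.32  0.38 -0.52 -0.   -0.68 -2.07]
k0 -45 [-0.32  0.38 -0.52  0.   -0.68 -2.86]
k0 -90 [-0.32  0.38 -0.52  0.   -0.68  2.64]
k0 45 [-0.32  0.38 -0.52  0.   -0.68 -1.29]
k0 90 [-0.32  0.38 -0.52  0.   -0.68 -0.5 ]
k0 180 [-0.32  0.38 -0.52  0.   -0.68  1.07]
k1 0 [-0.19  0.5  -0.28  0.   -0.78 -2.2 ]
k1 -45 [-0.19  0.5  -0.28  0.   -0.78 -2.99]
k1 -90 [-0.19  0.5  -0.28  0.   -0.78  2.51]
k1 45 [-0.19  0.5  -0.28  0.   -0.78 -1.42]
k1 90 [-0.19  0.5  -0.28  0.   -0.78 -0.63]
k1 180 [-0.19  0.5  -0.28  0.   -0.78  0.94]
```

The stand tops out at about 0.27 m near (0.28,-0.14), which is well under the elbow in these IK solutions. Now I'll close the fingers and hover over the rear of the jig for a wrist view.

```bash
cat >> meas.py <<'E'
from scipy.spatial.transform import Rotation as Ro
def quat(d):
    phi=TH+np.pi/2+np.radians(d);z=np.array([np.cos(phi),np.sin(phi),0]);x=np.array([0,0,-1.]);y=np.cross(z,x);return Ro.from_matrix(np.c_[x,y,z]).as_quat()
E
python3 - <<'E'
from meas import *
K,R,t=cam('wrist');s=arm.sense();Rt=Ro.from_quat(s['tcp_rot']).as_matrix()
print('cam in tool',Rt.T@(-R.T@t-s['eef_pos']),'fwd',Rt.T@R[2],'right',Rt.T@R[0])
effector.clamp(10)
arm.move_to(j2w(-.075,0,.20),quat(180))
im=capture('wrist');cv2.imwrite('pics/w1.png',im[:,:,::-1]);np.savez('w1.npz',K=cam('wrist')[0],R=cam('wrist')[1],t=cam('wrist')[2])
im=capture('top');cv2.imwrite('pics/top1.png',im[:,:,::-1])
s=arm.sense();print(s['clock'],s['eef_pos'],s['width'],w2j(s['eef_pos']),s['force'])
E
```

```text
cam in tool [-0.15928109  0.0756024   0.00154819] fwd [ 9.59940841e-01 -2.80202551e-01  3.33616635e-04] right [-3.41709543e-04  1.99700877e-05  9.99999941e-01]
3.5667 [ 0.5172203  -0.29167455  0.19998381] 0.006739597994453228 [[-0.07468688 -0.00078444]] [-0.08827331 -0.85716181  0.98905869]
```

View pics/w1.png

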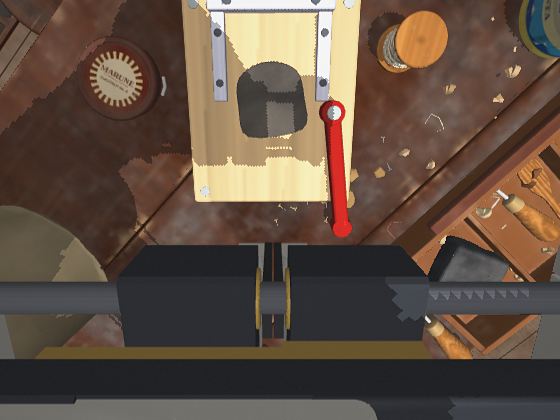

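View pics/top1.png

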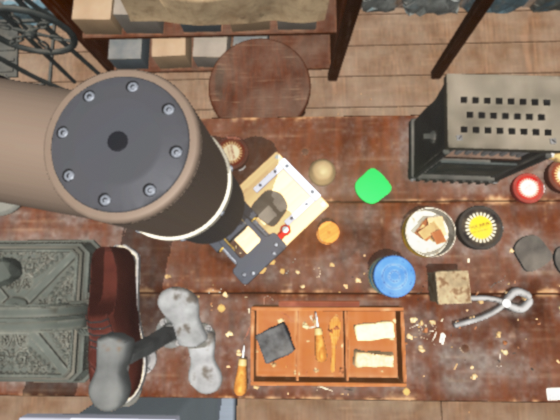

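The wrist view is very clear. The heel is at about (272,100) with its rear edge near row 137, the guides are on both sides at (220,60) and (322,60), and the keeper runs from (334,112) to (342,229). It's measured next.

```bash
python3 - <<'E'
from meas import *
im=cv2.imread('pics/w1.png');z=np.load('w1.npz');c=(z['K'],z['R'],z['t'])
hsv=cv2.cvtColor(im,cv2.COLOR_BGR2HSV)
m=(hsv[...,2]<105).astype(np.uint8)*255
q=np.zeros_like(m);q[50:150,228:316]=m[50:150,228:316]
cs,_=cv2.findContours(q,cv2.RETR_EXTERNAL,cv2.CHAIN_APPROX_NONE);ch=max(cs,key=cv2.contourArea)
for h in(.010,.019):
    J=(w2j(ray(c,ch[:,0,:],h))*1e3).astype(np.float32);print(h,J.min(0),J.max(0),cv2.minAreaRect(J))
lo=[[y,x] for x in range(240,306,5) for y in [ch[ch[:,0,0]==x][:,0,1].max()] if (ch[:,0,0]==x).any()]
print((w2j(ray(c,[[x,y]for y,x in lo],.010))*1e3).round(1).tolist())
red=((hsv[...,1]>150)&(hsv[...,2]>100)&((hsv[...,0]<8)|(hsv[...,0]>172))).astype(np.uint8)*255
cs,_=cv2.findContours(red,cv2.RETR_EXTERNAL,cv2.CHAIN_APPROX_NONE);ck=max((k for k in cs if 300<k[:,0,0].mean()<360),key=cv2.contourArea)
J=(w2j(ray(c,ck[:,0,:],.031))*1e3).astype(np.float32);r=cv2.minAreaRect(J);print('keeper',r,cv2.boxPoints(r).round(1))
for n,px,h in(('pivot',[334,112],.032),('stopL',[220,9],.026),('stopR',[330,9],.026),('guideL',[227,100],.020),('guideR',[317,100],.020),('bedRL',[197,201],.01),('spooltop',[421,39],.055),('tin',[122,77],.022)):print(n,(w2j(ray(c,px,h))*1e3).round(1))
cv2.drawContours(im,[ch],-1,(0,0,255),1);cv2.drawContours(im,[ck],-1,(0,255,0),1);crop(im[:,:,::-1],170,0,390,240,2.5,'pics/w1m.png')
E
```

```text
0.01 [-35.70508 -32.48094] [32.934578 33.765873] ((-0.5623722076416016, 2.783924102783203), (67.3743896484375, 64.91529846191406), 10.656071662902832)
0.019 [-34.781796 -31.63769 ] [32.089333 32.902252] ((-0.5445537567138672, 2.718555450439453), (65.63845825195312, 63.24272155761719), 10.656073570251465)
[[-23.2, 31.6], [-31.8, 26.9], [-34.7, 22.1], [-34.7, 17.2], [-35.7, 12.3], [-35.7, 7.4], [-1.8, 2.3], [-1.8, -2.4], [-5.5, -7.2], [-8.3, -12.0], [-8.3, -16.8], [-30.0, -22.0], [-28.1, -26.8], [-23.3, -31.6]]
keeper ((-66.85164642333984, -61.23521423339844), (132.857666015625, 20.12532615661621), 6.729654788970947) [[-134.   -59. ]
 [-131.6  -79. ]
 [   0.3  -63.4]
 [  -2.1  -43.5]]
pivot [[-11.3 -55.4]]
stopL [[73.5 44.5]]
stopR [[ 73.4 -49. ]]
guideL [[-0.8 42.1]]
guideR [[ -0.9 -41.2]]
bedRL [[-100.9   78.1]]
spooltop [[  45.5 -117.9]]
tin [[ 19.4 136. ]]
```

View pics/w1m.png

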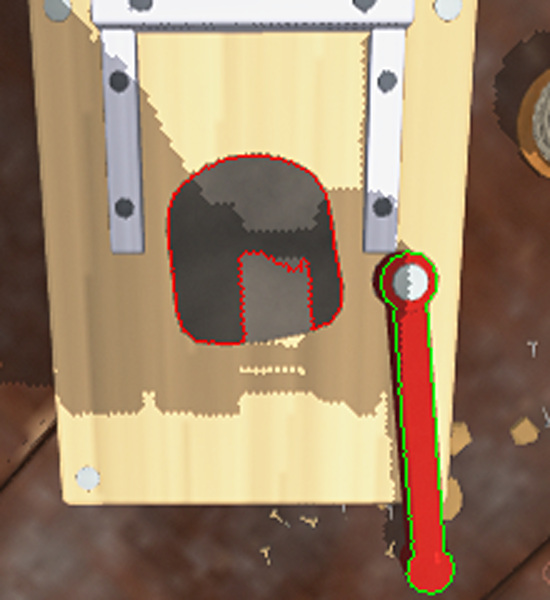

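The skewed heel's rear edge is at jig x from -36 to -31, its centre is near (-0.7, 0.6) mm and the skew is ~4°. The keeper points ~7° outward (≈0.23 rad). Guides and stop agree within about 1.5 mm. Next I'll descend behind the heel and push until the stop is felt.

```bash
python3 - <<'E'
from meas import *
arm.servo_line(j2w(-.062,0,.06),rate=.15)
print(arm.servo_line(j2w(-.062,0,.0135),rate=.06,f_stop=10))
s=arm.sense();print(s['clock'],w2j(s['eef_pos'])*1e3,s['eef_pos'][2],s['force'])
r=arm.servo_line(j2w(-.025,0,.0135),rate=.04,f_stop=8)
s=arm.sense();print(r,s['clock'],w2j(s['eef_pos'])*1e3,s['eef_pos'][2],s['force'])
r=arm.servo_line(j2w(-.002,0,.0135),rate=.03,f_stop=6)
s=arm.sense();print(r,s['clock'],w2j(s['eef_pos'])*1e3,s['eef_pos'][2],s['force'])
im=capture('wrist');cv2.imwrite('pics/w2.png',im[:,:,::-1]);c=cam('wrist');np.savez('w2.npz',K=c[0],R=c[1],t=c[2])
im=capture('side');cv2.imwrite('pics/s2.png',im[:,:,::-1]);crop(im,180,165,360,275,4,'pics/s2c.png')
E
```

```text
False
5.575 [[-61.77323551   0.09913389]] 0.013691290688291578 [0.15441815 0.04005704 0.84390994]
False 6.65 [[-25.10985234  -0.03898619]] 0.01343644398894589 [-0.03678162 -0.03641339 -0.36213049]
False 7.5667 [[-2.17397812 -0.07727775]] 0.013443021464136954 [-1.79470502  0.66888145 -0.13399052]
```

View pics/w2.png

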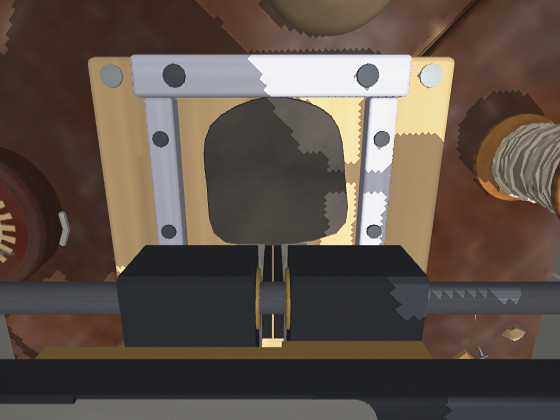

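View pics/s2c.png

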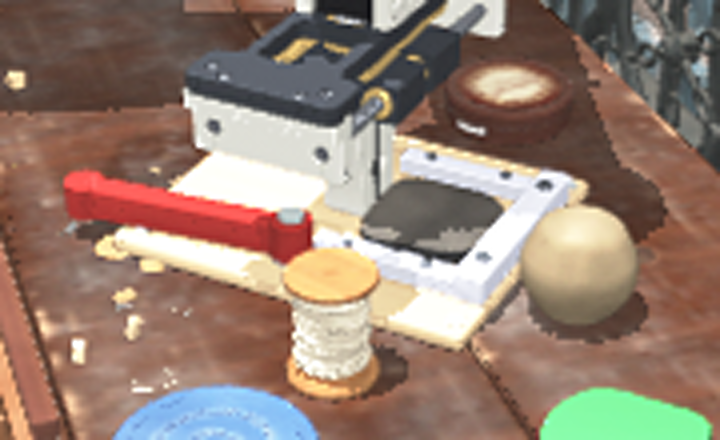

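The heel is square between the guides with its front close to the stop face, but only about 1.9 N is felt. I'll push on a little until a clear stop force comes.

```bash
python3 - <<'E'
from meas import *
for x in (.001,.004,.007):
    r=arm.servo_line(j2w(x,0,.0135),rate=.02,f_stop=6)
    s=arm.sense();print(r,s['clock'],w2j(s['eef_pos'])*1e3,s['force'].round(2))
    if r or np.linalg.norm(s['force'][:2])>6: break
arm.sleep(.3);s=arm.sense();print(s['clock'],w2j(s['eef_pos'])*1e3,s['force'].round(2))
im=capture('wrist');cv2.imwrite('pics/w3.png',im[:,:,::-1]);c=cam('wrist');np.savez('w3.npz',K=c[0],R=c[1],t=c[2])
hsv=cv2.cvtColor(im,cv2.COLOR_RGB2HSV)
crop(im,80,40,480,260,2,'pics/w3c.png')
print('home stop face px',proj(c,np.array([j2w(.075,y,.019) for y in(-.04,0,.04)])),'rear exp',proj(c,np.array([j2w(.0025,y,.019) for y in(-.02,0,.02)])))
E
```

```text
True 7.875 [[-2.03876496 -0.44607095]] [-1.3   1.44  3.62]
8.175 [[-2.38802619 -0.79696607]] [-0.31  1.87  0.63]
home stop face px [[369.78585731  92.3547683 ]
 [272.85597726  92.41539948]
 [175.811565    92.47610229]] rear exp [[315.30595113 253.40766001]
 [272.90274764 253.47576125]
 [230.47764026 253.54389767]]
```

View pics/w3c.png

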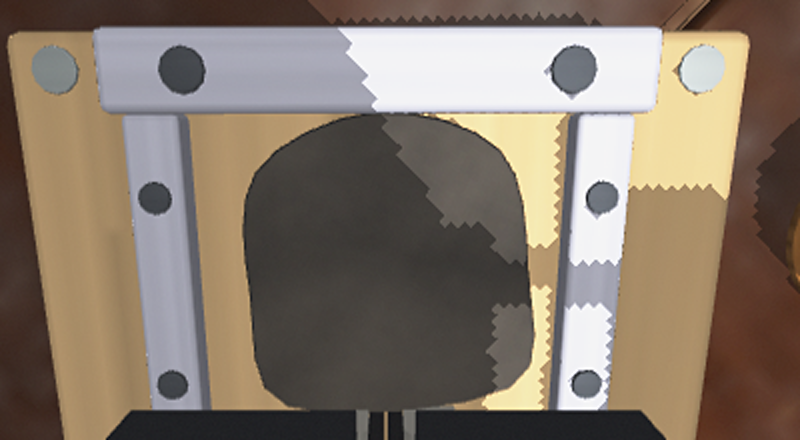

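The front edge is now practically on the stop (row ~96, face expected ~92). There is a standing reaction of 1.6 N, well over sliding friction. I'll press once more, slowly, with a higher limit to confirm it's hard against the stop.

```bash
python3 - <<'E'
from meas import *
for x in (0,.002,.004,.006):
    r=arm.servo_line(j2w(x,0,.0135),rate=.01,f_stop=12)
    s=arm.sense();f=s['force'];print(r,s['clock'],w2j(s['eef_pos'])*1e3,s['eef_pos'][2],f.round(2),'along',f[:2]@EX)
    if r or f[:2]@EX<-8: break
im=capture('wrist');cv2.imwrite('pics/w4.png',im[:,:,::-1]);crop(im,80,40,480,260,2,'pics/w4c.png')
c=cam('wrist')
print(proj(c,np.array([j2w(.075,0,z) for z in(.01,.019,.026)])))
E
```

```text
False 8.65 [[-1.99129428 -0.72119213]] 0.012473272392696941 [-4.5   4.55 -0.03] along -6.395453579837791
False 9.0 [[-1.7074327  -0.93683729]] 0.012244083139771406 [-7.75 11.42  3.78] along -13.626689473494336
[[272.32934969  94.27221197]
 [272.41979799  94.26985239]
 [272.4979303   94.2678141 ]]
```

View pics/w4c.png

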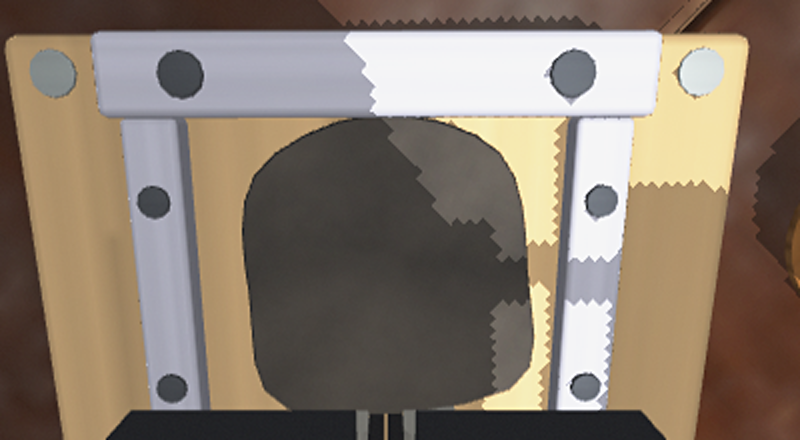

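13.6 N along the push with no further advance: the heel is hard against the stop. Now I'll back off and go over to the outer side of the keeper.

```bash
cat >> meas.py <<'E'
PIV=np.array([-.010,-.056])
def kp(b,rho,off,z):
    b=np.radians(b);u=np.array([np.cos(b),np.sin(b)]);n=np.array([-u[1],u[0]]);p=PIV+rho*u+off*n;return j2w(p[0],p[1],z)
E
python3 - <<'E'
from meas import *
s=arm.sense()
arm.servo_line(j2w(-.03,0,.0135),rate=.08)
arm.servo_line(j2w(-.035,0,.10),rate=.2)
im=capture('wrist');cv2.imwrite('pics/w5.png',im[:,:,::-1]);c=cam('wrist');np.savez('w5.npz',K=c[0],R=c[1],t=c[2])
arm.move_to(kp(187,.07,.034,.09),quat(97))
s=arm.sense();print(s['clock'],s['qpos'].round(2),w2j(s['eef_pos']))
r=arm.servo_line(kp(187,.07,.034,.017),rate=.1,f_stop=10);s=arm.sense();print(r,s['clock'],s['eef_pos'],s['force'].round(2))
im=capture('side');crop(im,160,150,360,290,3.7,'pics/s5c.png')
E
```

```text
11.45 [-0.33  0.32 -0.39  0.   -0.86 -0.36] [[-0.07526446 -0.09817907]]
False 12.3333 [ 0.44615696 -0.35811033  0.0174584 ] [ 0.03 -0.68  0.38]
```

View pics/w5.png

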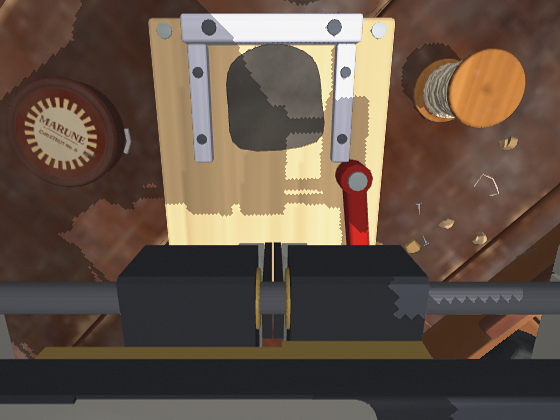

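View pics/s5c.png

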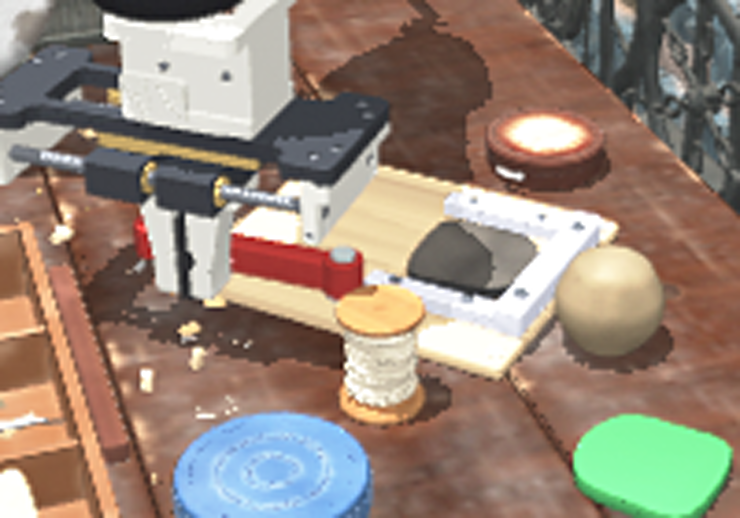

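After retracting, the heel stayed against the stop (front edge row ~44, on the stop's lower edge). The finger stands on the keeper's outer side. Next I sweep the keeper round.

```bash
python3 - <<'E'
from meas import *
r=arm.servo_line(kp(187,.07,.0165,.017),rate=.06,f_stop=10)
for b in list(range(179,100,-8))+[99]:
    r=arm.servo_line(kp(b,.07,.0165,.017),rate=.06,rotation=quat(b-90),f_stop=12)
    s=arm.sense();print(b,r,round(s['clock'],2),(w2j(s['eef_pos'])*1e3).round(1),s['eef_pos'][2].round(4),s['force'].round(2))
    if r: break
im=capture('wrist');cv2.imwrite('pics/w6.png',im[:,:,::-1])
im=capture('side');crop(im,160,150,360,290,3.7,'pics/s6c.png')
E
```

```text
179 False 13.14 [[-80.3 -71.2]] 0.017 [-0.28  0.14  0.33]
171 False 13.46 [[-81.7 -61.5]] 0.017 [-0.17  0.4  -0.18]
163 False 13.78 [[-81.7 -51.5]] 0.017 [ 0.89 -0.74  0.86]
155 False 14.09 [[-80.3 -41.5]] 0.017 [-0.51 -0.46 -0.02]
147 False 14.41 [[-77.7 -31.9]] 0.0169 [-0.93  0.22  0.46]
139 False 14.72 [[-73.6 -22.7]] 0.017 [-0.02 -0.09 -0.22]
131 False 15.04 [[-68.4 -14.2]] 0.017 [ 0.11 -0.96 -0.46]
123 False 15.36 [[-62.   -6.5]] 0.017 [-0.09  0.15  0.12]
115 False 15.68 [[-54.6   0.3]] 0.017 [ 0.06  0.36 -0.03]
107 False 15.99 [[-46.4   5.9]] 0.017 [-0.42  0.47  0.35]
99 False 16.31 [[-37.4  10.4]] 0.017 [-0.15  0.65 -0.84]
```

View pics/w6.png

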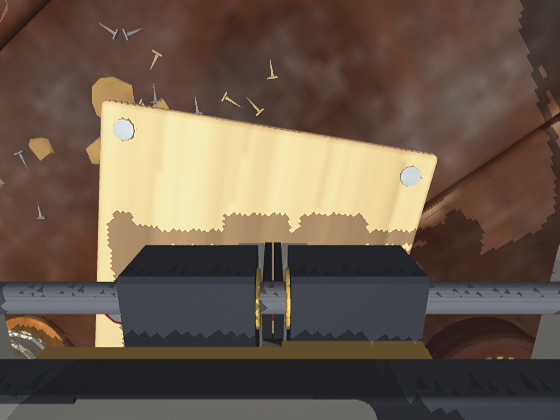

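View pics/s6c.png

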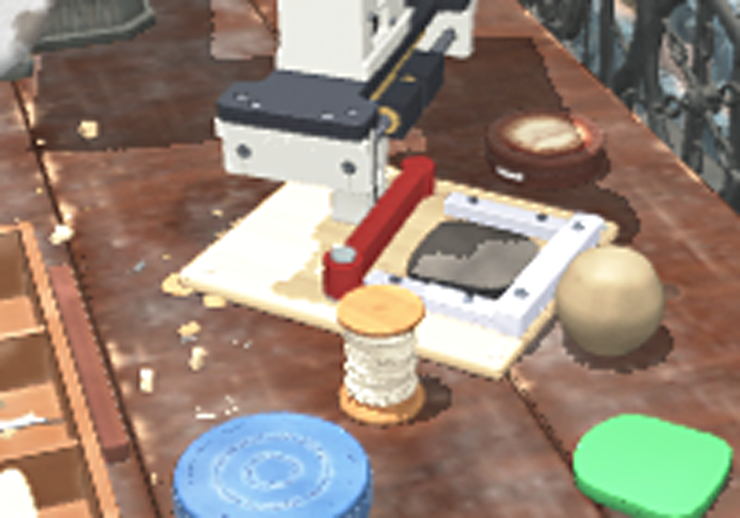

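The keeper follows the finger and is now nearly across the bed. I'll close it the rest of the way until its stop is felt.

```bash
python3 - <<'E'
from meas import *
r=arm.servo_line(kp(92,.07,.0165,.017),rate=.05,rotation=quat(0),f_stop=8)
s=arm.sense();print(r,s['clock'],w2j(s['eef_pos'])*1e3,s['force'].round(2),'along',s['force'][:2]@EX)
for off in(.0145,.0125,.0105,.0085,.0065,.0045):
    r=arm.servo_line(kp(90,.07,off,.017),rate=.02,f_stop=9)
    s=arm.sense();f=s['force'][:2]@EX;print(off,r,s['clock'],w2j(s['eef_pos'])*1e3,'along',f)
    if r or f<-6: break
arm.sleep(.4)
im=capture('side');crop(im,160,150,360,290,3.7,'pics/s7c.png')
arm.servo_line(kp(90,.07,.05,.017),rate=.08)
arm.servo_line(kp(90,.07,.055,.12),rate=.2)
arm.move_to(j2w(-.10,0,.22),quat(0))
arm.move_to(j2w(-.10,0,.22),quat(180))
im=capture('wrist');cv2.imwrite('pics/w8.png',im[:,:,::-1]);c=cam('wrist');np.savez('w8.npz',K=c[0],R=c[1],t=c[2])
im=capture('side');cv2.imwrite('pics/s8.png',im[:,:,::-1]);print(arm.sense()['clock'])
E
```

```text
False 16.7333 [[-29.02786232  13.33938209]] [-0.79  0.91  0.1 ] along -1.2045320827125277
0.0145 True 16.95 [[-28.50543872  13.07853241]] along 1.2121233169227517
21.8667
```

View pics/s7c.png

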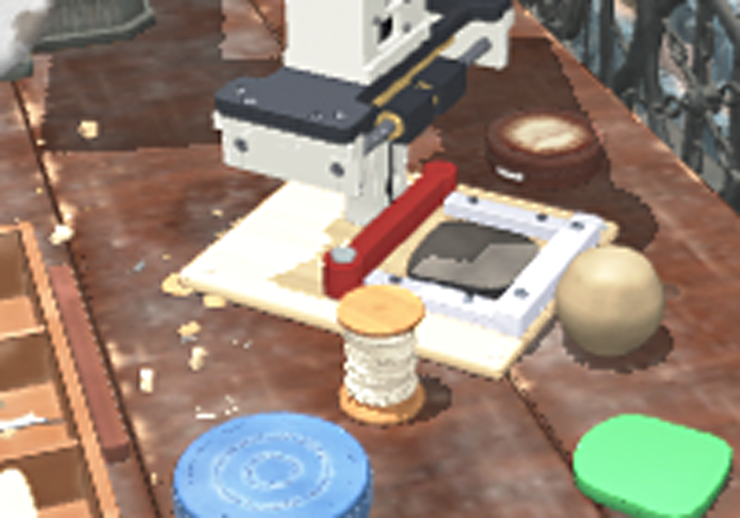

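View pics/w8.png

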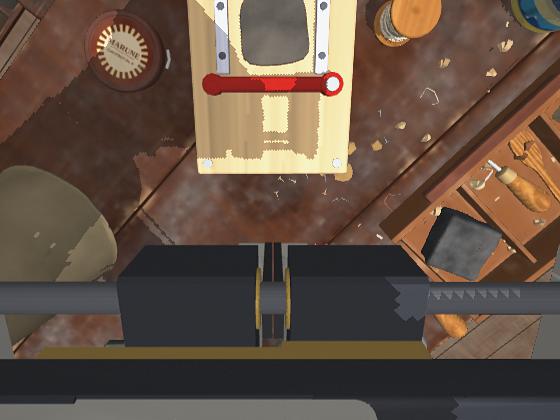

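```bash
cat > kang.py <<'E'
from meas import *
def kang(im,c):
    hsv=cv2.cvtColor(im,cv2.COLOR_RGB2HSV)
    red=((hsv[...,1]>150)&(hsv[...,2]>80)&((hsv[...,0]<8)|(hsv[...,0]>172))).astype(np.uint8)*255
    red=cv2.morphologyEx(red,cv2.MORPH_CLOSE,np.ones((5,5),np.uint8))
    q=np.zeros_like(red);q[:240,190:360]=red[:240,190:360]
    cs,_=cv2.findContours(q,cv2.RETR_EXTERNAL,cv2.CHAIN_APPROX_NONE);k=max(cs,key=cv2.contourArea)
    J=(w2j(ray(c,k[:,0,:],.031))*1e3).astype(np.float32);r=cv2.minAreaRect(J);bx=cv2.boxPoints(r)
    t=bx[np.argsort(bx[:,1])[-2:]].mean(0)
    ln=cv2.fitLine(J,cv2.DIST_L2,0,.01,.01).ravel()
    b=np.arctan2(t[1]+56,t[0]+10);b2=np.arctan2(abs(ln[1]),ln[0]*np.sign(ln[1]))
    print('rect',r,'tip',t,'keeper by tip',np.radians(200)-b,'by line',np.radians(200)-b2)
    # bar edges: mean x at mid-length
    m=J[(J[:,1]>0)&(J[:,1]<40)];print('bar edges x',np.percentile(m[:,0],[10,90]))
E
python3 - <<'E'
from kang import *
z=np.load('w8.npz');c=(z['K'],z['R'],z['t']);im=cv2.imread('pics/w8.png')[:,:,::-1].copy();kang(im,c)
print('exp shut tip/pivot px',proj(c,np.array([j2w(-.01,.066,.031),j2w(-.01,-.056,.032),j2w(-.01,.0,.031)])))
crop(im,170,0,390,200,3,'pics/w8c.png')
E
```

```text
rect ((-11.437368392944336, 1.21484375), (131.5226593017578, 20.461650848388672), 89.98078155517578) tip [-11.41531   66.976166] keeper by tip 1.9083537878784296 by line 1.916934710958874
bar edges x [-18.05327415  -5.58318925]
exp shut tip/pivot px [[202.88125599  82.01002619]
 [333.27136592  81.91203028]
 [273.33137722  81.9836601 ]]
```

View pics/w8c.png

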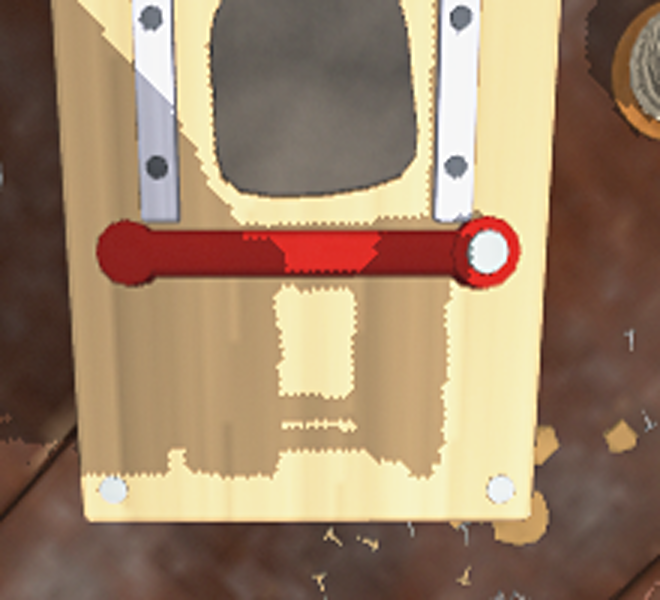

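The keeper lies straight across the bed at 1.91–1.92 rad, against 1.920 shut. One last check of the heel's front, with the whole jig in view, before handing in.

```bash
python3 - <<'E'
from kang import *
arm.servo_line(j2w(-.055,0,.22),rate=.15)
arm.sleep(.3)
c=cam('wrist');im=capture('wrist');cv2.imwrite('pics/w9.png',im[:,:,::-1]);crop(im,90,0,490,260,2,'pics/w9c.png');kang(im,c)
print('stop face px',proj(c,np.array([j2w(.075,0,z) for z in(.010,.019,.026)])).round(1),'jig rear exp',proj(c,j2w(.0025,0,.019)))
for n,px,h in(('spool',[421,39],.055),):pass
t=cam('top');s=arm.sense();print(s['clock'],s['eef_pos'],s['force'])
side=capture('side');a=cv2.imread('pics/side0.png')[:,:,::-1];d=cv2.absdiff(side,a).max(2)
print('side diff spool/weight/tin',d[225:265,252:274].mean(),d[218:245,312:340].mean(),d[180:198,292:323].mean())
crop(side,160,150,360,290,3.7,'pics/s9c.png')
E
```

```text
rect ((-11.508487701416016, 0.9617385864257812), (21.124074935913086, 131.80941772460938), 0.01880710758268833) tip [-11.530121  66.86644 ] keeper by tip 1.9074092926773187 by line 1.9192675175460931
bar edges x [-17.21369934  -4.73523474]
stop face px [[273.6  38.9]
 [273.6  37.3]
 [273.6  36.1]] jig rear exp [[273.49523386 116.7369993 ]]
22.6667 [ 0.53117952 -0.30522025  0.22036869] [0.57796942 0.36325411 0.19300866]
side diff spool/weight/tin 4.547727272727273 3.2566137566137567 54.130824372759854
```

View pics/w9c.png

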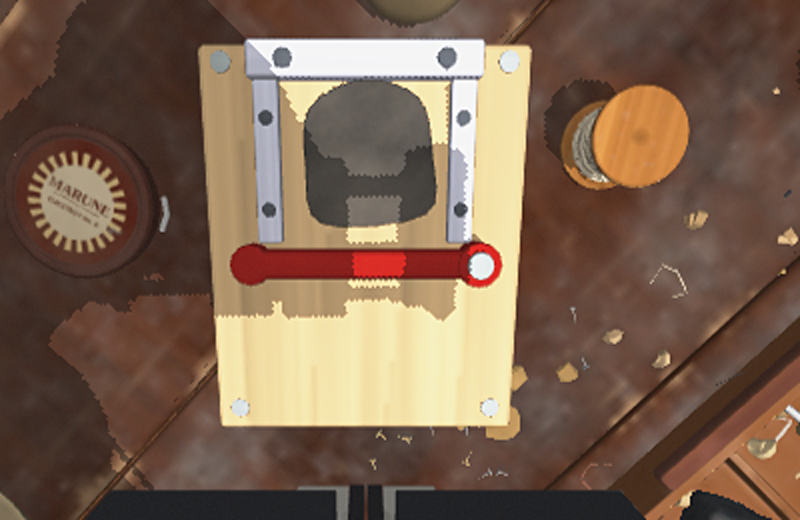

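View pics/s9c.png

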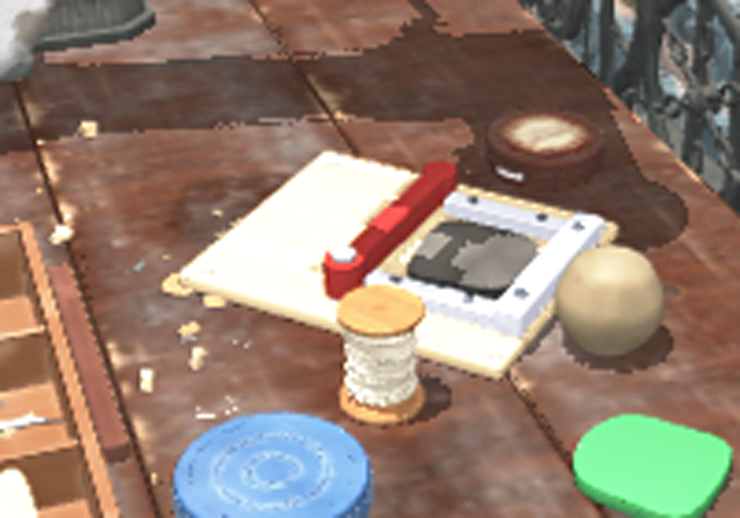

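The heel's front edge is at row ~39.5, with the stop face at ~37–39, and it is centred between the guides. The keeper lies across behind it. The tin, spool and weight stand where they were, and the large tin difference is the arm's shadow. Handing in.

```bash
python3 - <<'E'
from bench import job_done,arm
print(job_done());print(arm.sense()['clock'])
E
```

```text
the job is handed in; nothing more can be done
None
the job is handed in; nothing more can be done
```

The job is handed in at about 23 s of the 51 s: the heel is home against the end stop and the keeper arm is shut behind it. `job_done()` gives no verdict, so this rests on my own checks.

- **Heel:** I pushed it about 39 mm along the bed with the closed fingers. At the end the force reached 13.6 N with no further advance. The last wrist view shows its front within about 1 mm of the stop face, centred between the guides.
- **Keeper:** I swept it round from about 0.23 rad with the closed fingertips on its outer side. The last view measures 1.907 rad (by its tip) and 1.919 rad (by its line), against 1.920 fully shut.
- **Other things:** The spool, tin and brass weight look unmoved in the final pictures. The image difference at the tin was large; I put that down to the arm's shadow.
- **What disagreed:**
  - The heel measured about 68 × 66 mm in the pictures, against 74 × 74 mm given. I did not settle why, so I relied on contact force and the front edge instead.
  - The keeper's force stop triggered on a brief spike, with no steady contact force afterwards. Its closure is therefore confirmed by the pictures, not by force.

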